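# Present a bearing ball to the light-beam gauge

### The arm

A 6-joint arm with a two-finger parallel gripper is mounted at the origin on the work surface; the furniture and walls round the work are solid. World frame = base frame: x ahead of the robot, y to its left, z up, the work surface at z = 0. Lengths are in mm, angles in rad, forces in N, time in s.
With the tool pointing down it reaches from about 325 to 875 mm from the base axis. Payload 4.4 kg.
Tool frame: the origin (TCP) lies midway between the tips of the shut fingers; the grasp point (between the pads) lies 19 mm behind it; z points along the fingers, y is the direction in which the jaws open and shut (so a half turn about z gives the same grasp; the last joint's range is limited). The gripper opens to 85 mm and grips with 20 to 120 N. Pads are 22 mm wide; open, the fingers measure 114 mm over their backs; the gripper's body (76 mm by 85 mm) begins 54 mm behind the grasp point. The pads swing forward as they close: fully open they stand 13 mm farther back than shut.
Start: joints at [1.137, 0.207, 1.542, -0, 1.393, -0.15], TCP at [161.013, 551.998, 231.282] pointing down, gripper open.
Joint ranges: [-2.73, 2.73], [-0.86, 2.22], [0.23, 2.46], [-1.11, 4.25], [0.08, 2.63], [-2.82, 2.82]. Speed limits (rad/s): [2.79, 2.79, 3.14, 3.14, 3.14, 3.14].

### API

Orientations are given as a rotation vector (axis times angle).
In Python, from bench import arm gives the robot as it stands. The module is installed in compiled form; this text tells all that it offers.
- The arm moves only by the shell command python3 -m creep 'ROWS' [OPENING] [FORCE]. ROWS is JSON, a list of rows, each a list of 2 entries, a list of its own where there are three numbers: the shift along the tool's x, y, z in cm, then the turn, a rotation vector about the tool's x, y, z in rad. A call has exactly 8 rows; each row shifts and turns the commanded pose from where the row before left it, along the tool's axes as they then stand; what a row does not reach is not made up. A row lasts 1/8 s, in which the tool goes at most 62.5 mm and 10.7 degrees, less where a joint would pass 70% of its speed; a pose out of reach is approached as far as the arm can. A call with a gripper value outside its range is refused whole. OPENING is the opening, from 0 (shut) to 1 (fully open), set as the call begins (- or left out, the last holds). The fingers move at their own pace and stop on an object; FORCE is the grip in N (left out, the last holds). Time passes only in rows, so rows that do not move let the fingers close, or fill a call up. It gives the time, the measured TCP pose, the force and the opening at its end, in the units of the state.
- arm.read_state(): the state, without advancing time (a new reading comes with each control period).
- arm.snapshot(name): name is "scene" or "side" or "wrist"; returns the picture (384x512x3 uint8, red, green, blue); there is no depth.
- arm.calibration(name): a dict with "fx", "fy", "cx", "cy" (pixels), "R" (3x3) and "t" (3): a world point X has camera coordinates R X + t. Camera axes: x right, y down, z forward; pixel columns grow to the right and rows downward; lengths in mm; the calibration is good to about 2 mm. A picture is of the moment at which its call begins: read the wrist's pose just before it. calibration takes no time and is no camera call; for the wrist camera it gives the pose at the moment of the call.
- arm.finish_job(): hands the job in, once; it reports no verdict.
Trained networks look in the newest picture that a camera, given by its name, has taken for a name from the list of things; names that differ only in an ending like _2 or _b are one class to them, and where a whole thing is asked for, a point or a joint stands for the part that bears it (a point fixed in the world has none). Each returns a list of dicts, best first, with "score" (0 to 1); they miss things now and then, are a little off and sometimes report something else, mostly with a low value. They report only what shows in the picture. A call takes as long as a camera call. They do not tell look-alikes from the thing itself.
- arm.search_frame(camera, thing): "box" ([left, top, right, bottom] in pixels, round what is visible of it).
- arm.masks_of(camera, thing): "mask" (384x512 bool, what is visible of it) and "box" ([left, top, right, bottom] in pixels, round what is visible of it).
- arm.place_of(camera, thing): "xy" ([column, row] in pixels: a listed point, or the origin of a listed thing).
The state is a dict: "time": time; "joint_pos": joint angles; "joint_vel": joint speeds; "effort": joint torques, N m; "position": TCP position; "tcp_rot": TCP orientation; "contact_force": force on the tool from outside, world axes, zero at the start; "wrist_torque": the same for the moment, N m; "gripper_width": finger opening in mm.
Only numpy, scipy, OpenCV 4.12 (cv2) and the standard library are available. Lean on these libraries where they do the work, as an engineer would, in place of code of your own. Each camera call takes 0.05 s, during which the arm holds its last target. There are 200 camera calls.

### The job

Take the ball carrier by its black grip block, lift it up and off the rack's two hooks, out past their tips, with the steel ball riding loose in its dish, turn it level through about a quarter turn and lower it between the two posts of the gauge, so that its hoop stands square across the line between the posts and the ball is midway between the two windows at window height. Keep the ball near the middle of the dish the whole way, touch neither the gauge nor the things lying round about, and finish still holding the carrier there, level and still, with the ball at rest in the middle of the dish.

Things in the scene. Friction and masses are not known exactly. Their poses are not given: they have to be found in the camera images.
- carrier: Loose ball carrier, 0.25 kg: aluminium dish, 120 mm across, 16 mm high, sloping 10 degrees down to its middle, under a rigid steel hoop (8 mm rod, 126 mm wide). Origin: centre of the dish's underside; z up, y along the hoop's top bar, whose axis is 120 mm up. In the bar's middle a black grip block, 16 mm thick (x), 44 mm long (y), 109 to 143 mm up: grip it across x from above.
- grip (a point): Where to grip: middle of the grip block, 128 mm above the carrier's origin; axes as the carrier's.
- dish_centre (a point): Lowest point of the dish's upper face, in its middle, 4 mm above the carrier's origin.
- ball_center (a point): Centre of the loose steel ball, 40 mm diameter, 0.2 kg; in the middle of the dish it lies 24 mm above the carrier's origin. It rolls up the dish if the dish tilts more than about 10 degrees or is moved off or stopped with more than about 1.5 m/s2.
- rack: Fixed rack; the carrier hangs on it, bar along rack y, dish underside 30 mm above the table. Origin: on the table under it. Base 10 mm high: x -50 to 120, y +-65 mm; upright 150 mm high at x 92 to 108; from it two arms 8 mm wide, at y = +-40, reach to x = -16 over the dish. Bar lies in 18 mm notches, lip tops 160 mm up: lift 20 to 60 mm, draw it 85 mm to -x until the dish is clear of the arms.
- gauge: Fixed light-beam gauge: grey base plate 80 x 250 mm, 10 mm high, with two posts 34 mm (x) by 24 mm (y), tops 130 mm above the table, at y = -102 and +102 mm; inner faces 180 mm apart (round windows stand 3 mm proud). Origin on the table midway between the posts; y runs from post to post.
- beam_mid (a point): Middle of the line between the two round windows in the posts' inner faces, 100 mm above the table; axes as the gauge's. The ball's centre belongs here, with the carrier's y axis square to the gauge's y.
- block: Bystander: sanding block, 62 x 111 x 32 mm, loose. Origin: centre of its underside.
- tape: Bystander: wide roll of masking tape, 104 mm across, 48 mm high, loose. Origin: centre of its underside.
- measure: Bystander: yellow tape measure, 35 x 93 x 66 mm, loose. Origin: centre of its underside.
- ball: The same loose steel ball as a body; its axes turn as it rolls, its origin is its lowest point at the start, so use ball_center.
Things that resemble listed ones, but are neither listed nor needed, are in the scene too. Leave any red look-alike of the carrier alone.

How it is judged:
By the outcome, as a careful person would: the job done as asked, in the order asked, and still so for the second after the job is handed in, while the arm keeps its last pose, push and grip.
It also fails if it takes over 64 s, if anything falls off the work surface, if the arm or the gripper's body presses on something with over 40 N, if the wrist force passes 120 N, or if a joint passes its speed limit or range.

## Working session

There is one attempt and no reset: what is moved stays moved. The work goes in short steps, Python scripts to look and compute and a shell command to move; the robot and the scene stay as the last step left them, time stands still between calls to the robot, and variables do not carry over. Pictures are saved under pics/ and viewed, about 8 in all and at most 12, crops included, and the job is handed in when it is done.

```bash
mkdir -p pics; ls; python3 - <<'E'
from bench import arm
import cv2,numpy as np
s=arm.read_state();print(s['time'],s['position'],s['tcp_rot'])
ims=[]
for c in ['scene','side']:
    im=arm.snapshot(c)[:,:,::-1].copy()
    k=arm.calibration(c);print(c,k)
    for t in ['grip','ball_center','beam_mid','gauge','rack','carrier','block','tape','measure','dish_centre']:
        r=arm.place_of(c,t)
        print(c,t,[(np.round(d['xy'],1).tolist(),round(d['score'],2)) for d in r[:3]])
    cv2.imwrite(f'pics/{c}0.png',im)
E
```

```text
pics
0.0 [160.68157908 551.29029557 230.09700341] [-0.44418358 -3.10935168  0.00348933]
scene {'fx': 351.6490763883395, 'fy': 351.6490763883395, 'cx': 252.06504467208651, 'cy': 197.32075517685112, 'R': array([[ 0.63356721, -0.77366899,  0.0053735 ],
       [-0.40301878, -0.33594981, -0.85130112],
       [ 0.6604305 ,  0.53719086, -0.52464992]]), 't': array([-410.91286619,  292.82649597,  968.28759577])}
scene grip [([292.8, 192.2], 0.95), ([305.7, 290.7], 0.57)]
scene ball_center [([290.5, 220.8], 0.59)]
scene beam_mid [([206.6, 168.3], 0.79), ([292.2, 238.9], 0.33)]
scene gauge [([205.3, 185.0], 0.71)]
scene rack [([290.7, 236.8], 0.83)]
scene carrier [([288.6, 229.5], 0.97), ([302.4, 327.7], 0.82)]
scene block [([267.7, 280.8], 0.78)]
scene tape [([281.1, 191.2], 0.66), ([288.5, 223.1], 0.66)]
scene measure [([232.2, 251.5], 0.81)]
scene dish_centre [([287.3, 231.1], 0.56), ([305.0, 327.4], 0.56)]
side {'fx': 383.4515776622845, 'fy': 383.4515776622845, 'cx': 255.9216242285948, 'cy': 187.70149622960827, 'R': array([[-0.9926118 , -0.12046105,  0.01452406],
       [-0.0946059 ,  0.69344216, -0.71427424],
       [ 0.07597063, -0.7103711 , -0.6997152 ]]), 't': array([ 514.90030262,  210.82868513, 1237.87440122])}
side grip [([245.6, 154.7], 0.85), ([329.5, 128.9], 0.55)]
side ball_center [([249.1, 175.2], 0.41)]
side beam_mid [([205.8, 279.9], 0.58)]
side gauge [([209.8, 301.0], 0.68), ([170.0, 220.3], 0.29)]
side rack [([249.0, 187.9], 0.88)]
side carrier [([251.1, 181.1], 0.85), ([329.0, 156.6], 0.79)]
side block [([303.2, 175.1], 0.9)]
side tape [([174.4, 221.6], 0.78)]
side measure [([298.8, 212.5], 0.66)]
side dish_centre [([250.1, 180.9], 0.94), ([324.0, 155.0], 0.75)]
```

```bash
cat > h.py <<'E'
import numpy as np
from bench import arm
def ray(k,uv):
    R=np.array(k['R']);t=np.array(k['t'])
    d=R.T@np.array([(uv[0]-k['cx'])/k['fx'],(uv[1]-k['cy'])/k['fy'],1]);return -R.T@t,d/np.linalg.norm(d)
def onz(k,uv,z):
    o,d=ray(k,uv);return o+d*(z-o[2])/d[2]
def tri(obs):
    A=0;b=0
    for k,uv in obs:
        o,d=ray(k,uv);P=np.eye(3)-np.outer(d,d);A=A+P;b=b+P@o
    return np.linalg.solve(A,b)
def proj(k,X):
    c=np.array(k['R'])@np.array(X,float)+k['t'];return np.array([k['fx']*c[0]/c[2]+k['cx'],k['fy']*c[1]/c[2]+k['cy']])
E
python3 - <<'E'
from h import *
import cv2
S=arm.calibration('scene');D=arm.calibration('side')
for n,a,b in [('grip158',(292.8,192.2),(245.6,154.7)),('ball54',(290.5,220.8),(249.1,175.2)),('beam100',(206.6,168.3),(205.8,279.9)),('gauge0',(205.3,185),(209.8,301)),('rack0',(290.7,236.8),(249,187.9)),('carr30',(288.6,229.5),(251.1,181.1)),('block0',(267.7,280.8),(303.2,175.1)),('tape0',(281.1,191.2),(174.4,221.6)),('meas0',(232.2,251.5),(298.8,212.5)),('red grip',(305.7,290.7),(329.5,128.9)),('red carr',(302.4,327.7),(329,156.6))]:
    z=int(''.join(c for c in n if c.isdigit()) or 0)
    print(n,tri([(S,a),(D,b)]).round(),onz(S,a,z).round(),onz(D,b,z).round())
a=cv2.imread('pics/scene0.png');b=cv2.imread('pics/side0.png')
cv2.imwrite('pics/c0.png',np.vstack([cv2.resize(a[120:370,130:400],None,fx=1.2*2,fy=2.4,interpolation=2)[:590]]))
cv2.imwrite('pics/c1.png',cv2.resize(b[100:340,120:390],None,fx=2.4,fy=2.4,interpolation=2))
E
```

```text
grip158 [ 586. -218.  169.] [ 608. -208.  158.] [ 585. -227.  158.]
ball54 [ 574. -226.   66.] [ 592. -217.   54.] [ 574. -237.   54.]
beam100 [633. 237.  90.] [625. 224. 100.] [627. 246. 100.]
gauge0 [627. 251.   6.] [644. 259.   0.] [622. 252.   0.]
rack0 [ 575. -230.   -2.] [ 578. -232.    0.] [ 572. -225.    0.]
carr30 [ 566. -227.   35.] [ 574. -223.   30.] [ 565. -231.   30.]
block0 [ 364. -305.    9.] [ 359. -297.    0.] [ 372. -324.    0.]
tape0 [806. -27.   2.] [812. -25.   0.] [804. -26.  -0.]
meas0 [ 385. -128.    1.] [ 390. -127.    0.] [ 381. -126.    0.]
red grip [ 287. -462.  129.] [ 397. -405.    0.] [ 265. -648.    0.]
red carr [ 276. -463.   -3.] [ 283. -467.    0.] [ 270. -452.    0.]
```

View pics/c0.png

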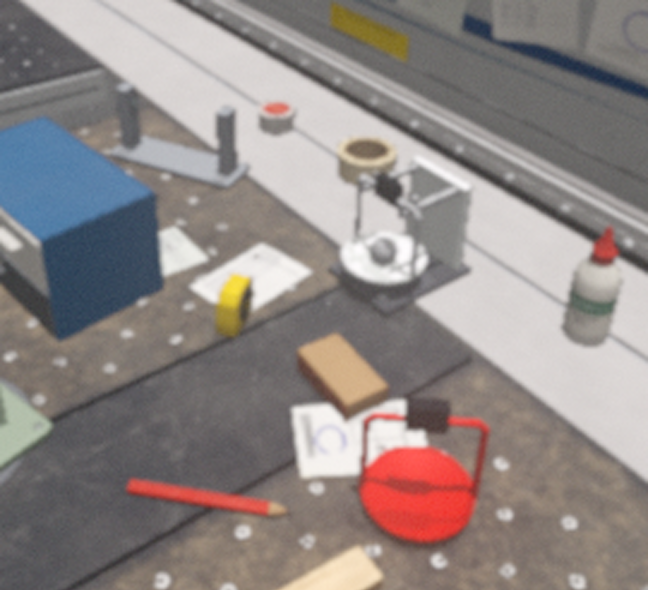

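View pics/c1.png

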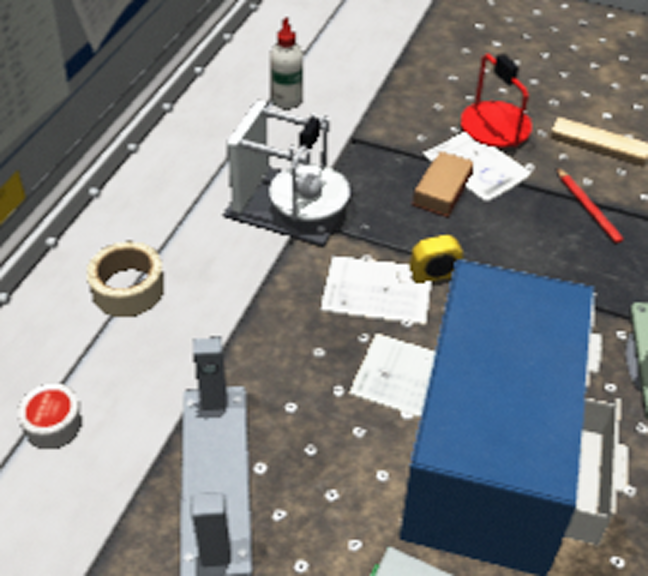

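The scene view shows the grey carrier on the rack (scene px about 290,220), the gauge upper left, the tall blue box between the robot and the gauge, and the red decoy lower right. I'll triangulate the box, posts and rack next.

```bash
cat >> h.py <<'E'
from scipy.spatial.transform import Rotation as Ro
def st():
    s=arm.read_state();return s,np.array(s['position']),Ro.from_rotvec(s['tcp_rot'])
E
python3 - <<'E'
from h import *
S=arm.calibration('scene');D=arm.calibration('side')
f=lambda p:(130+p[0]/2.4,120+p[1]/2.4)
g=lambda p:(120+p[0]/2.4,100+p[1]/2.4)
for n,a,b in [('box+x-y',(153,195),(455,262)),('box-x-y',(42,242),(592,290)),('box+x+y',(45,118),(415,465)),
 ('postR top',(227,112),(208,342)),('postL top',(127,88),(211,500)),('upright top far/+y',(415,160),(233,137)),('upright top -y',(468,188),(264,108)),('bar +y end',(358,184),(296,151)),('bar -y',(418,213),(326,120))]:
    print(n,tri([(S,f(a)),(D,g(b))]).round())
s,p,R=st();print(R.as_matrix().round(3))
d=np.array([575,-228,330])-p
print('delta tool',R.inv().apply(d).round())
k=arm.calibration('wrist');print(k['fx'],R.inv().apply(-k['R'].T@k['t']-p).round(),(k['R']@R.as_matrix()).round(2))
E
```

```text
box+x-y [358.   3. 159.]
box-x-y [194.  26. 161.]
box+x+y [396. 292. 162.]
postR top [646. 141. 126.]
postL top [601. 339. 126.]
upright top far/+y [ 680. -206.  150.]
upright top -y [ 656. -300.  143.]
bar +y end [ 580. -181.  150.]
bar -y [ 558. -281.  144.]
[[-0.96  0.28  0.  ]
 [ 0.28  0.96  0.  ]
 [-0.    0.   -1.  ]]
delta tool [-616. -633.  -99.]
283.51680480951603 [  67.   -1. -144.] [[-0.    1.    0.  ]
 [-0.96  0.   -0.27]
 [-0.27 -0.    0.96]]
```

```bash
cat >> h.py <<'E'
from scipy.optimize import least_squares
def plan(goal,ydir_deg,n):
    """constant tool-frame step (cm) and turn about tool z (rad) for n rows, tool kept vertical"""
    s,p,R=st();y=R.as_matrix()[:,1];a=np.degrees(np.arctan2(y[1],y[0]))
    dpsi=-np.radians((ydir_deg-a+180)%360-180)
    w=dpsi/n
    M=np.zeros((3,3));Q=R
    for i in range(n): M+=Q.as_matrix();Q=Q*Ro.from_rotvec([0,0,w])
    d=np.linalg.solve(M,np.array(goal)-p)
    print('ydir now',a.round(1),'step cm',(d/10).round(3),'turn',round(w,4));return d,w
E
python3 - <<'E'
from h import *
plan([565,-210,320],-13,16)
E
```

```text
ydir now 73.7 step cm [-5.916 -0.533 -0.554] turn 0.0946
```

```bash
python3 -m creep '[[[-5.9,-0.53,-0.55],[0,0,0.095]],[[-5.9,-0.53,-0.55],[0,0,0.095]],[[-5.9,-0.53,-0.55],[0,0,0.095]],[[-5.9,-0.53,-0.55],[0,0,0.095]],[[-5.9,-0.53,-0.55],[0,0,0.095]],[[-5.9,-0.53,-0.55],[0,0,0.095]],[[-5.9,-0.53,-0.55],[0,0,0.095]],[[-5.9,-0.53,-0.55],[0,0,0.095]]]' 1
python3 -m creep '[[[-5.9,-0.53,-0.55],[0,0,0.095]],[[-5.9,-0.53,-0.55],[0,0,0.095]],[[-5.9,-0.53,-0.55],[0,0,0.095]],[[-5.9,-0.53,-0.55],[0,0,0.095]],[[-5.9,-0.53,-0.55],[0,0,0.095]],[[-5.9,-0.53,-0.55],[0,0,0.095]],[[-5.9,-0.53,-0.55],[0,0,0.095]],[[-5.0,-0.5,-0.5],[0,0,0.09]]]'
python3 - <<'E'
from h import *
import cv2
s,p,R=st();print(p,s['joint_vel'])
im=arm.snapshot('wrist');k=arm.calibration('wrist');s,p,R=st()
cv2.imwrite('pics/w1.png',cv2.resize(im[:,:,::-1],None,fx=1.5,fy=1.5))
for t,z in [('grip',158),('ball_center',54),('dish_centre',34),('carrier',30),('rack',0)]:
    for d in arm.place_of('wrist',t)[:2]:
        print(t,np.round(d['xy']),round(d['score'],2),onz(k,d['xy'],z).round(1))
print(s['time'],p.round(1),R.as_matrix().round(3).tolist())
np.savez('k1.npz',**k)
E
```

```text
time: 2.1
position: [514.4, 250.2, 275.5]
tcp_rot: [1.57, 2.721, 0.001]
contact_force: [1.3, -0.3, 0.7]
gripper_width: 85.0
time: 3.1
position: [562.8, -201.9, 318.9]
tcp_rot: [2.463, 1.949, 0.0]
contact_force: [0.9, -0.1, -0.1]
gripper_width: 85.2
[ 562.77393174 -201.87680725  318.86267922] [-0.65790413  0.03494905 -0.12086068  0.00774617  0.0895685   0.05456241]
grip [275. 198.] 0.59 [ 572.5 -237.3  158. ]
grip [167. 236.] 0.45 [ 439.  -253.6  158. ]
ball_center [271. 176.] 0.62 [ 572.4 -235.9   54. ]
dish_centre [274. 170.] 0.57 [ 578.  -233.4   34. ]
carrier [268. 174.] 0.64 [ 568.2 -237.5   30. ]
rack [270. 167.] 0.89 [ 573.5 -233.7    0. ]
3.15 [ 561.3 -208.2  319.5] [[0.237, 0.971, -0.001], [0.971, -0.237, -0.006], [-0.006, 0.001, -1.0]]
```

View pics/w1.png

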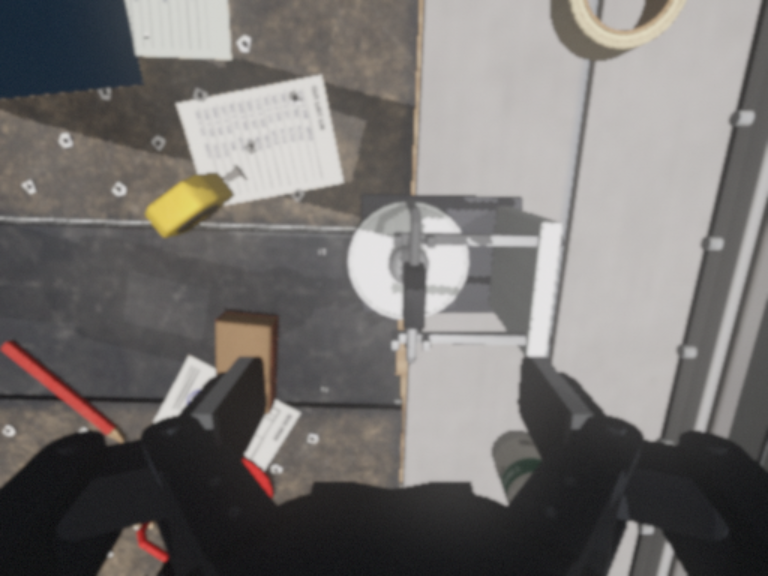

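The wrist view shows the carrier's bar and grip block at about (414,283) of 768x576, with the upright to its right. The arm was still creeping during that shot, so I'll retake it at rest and crop closer.

```bash

python3 - <<'E'
from h import *
import cv2
s,p,R=st();print(p.round(1),np.abs(s['joint_vel']).max())
k=arm.calibration('wrist');im=arm.snapshot('wrist')
cv2.imwrite('pics/w2.png',cv2.resize(im[120:250,225:395,::-1],None,fx=4.5,fy=4.5,interpolation=cv2.INTER_CUBIC))
for t,z in [('grip',158),('ball_center',54),('dish_centre',34),('carrier',30),('rack',0)]:
    for d in arm.place_of('wrist',t)[:1]:
        print(t,np.round(d['xy']),round(d['score'],2),onz(k,d['xy'],z).round(1))
print(R.as_matrix().round(3).tolist());np.savez('k2.npz',**k)
E
```

```text
[ 563.3 -198.7  318.6] 0.018741673390170726
grip [275. 201.] 0.92 [ 574.1 -230.   158. ]
ball_center [268. 181.] 0.86 [ 568.8 -230.8   54. ]
dish_centre [271. 174.] 0.73 [ 574.8 -225.    34. ]
carrier [273. 174.] 0.8 [ 578.1 -227.2   30. ]
rack [272. 167.] 0.61 [ 578.  -221.5    0. ]
[[0.225, 0.974, -0.0], [0.974, -0.225, 0.001], [0.001, -0.0, -1.0]]
```

View pics/w2.png

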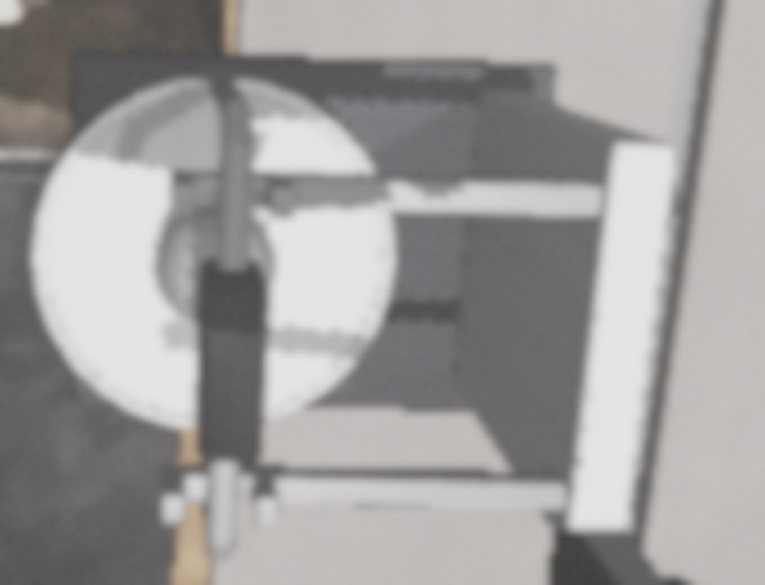

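The crop shows the bar from (236,240) down to (222,540), the grip block at x 200–265, y 265–462, and the upright's white top edge at the right. I'll compute the yaw from those.

```bash

python3 - <<'E'
from h import *
k=np.load('k2.npz');f=lambda p:(225+(p[0]+.5)/4.5-.5,120+(p[1]+.5)/4.5-.5)
def ln(n,a,b,z):
    A=onz(k,f(a),z);B=onz(k,f(b),z);v=A-B
    print(n,A[:2].round(1),B[:2].round(1),'yaw',np.degrees(np.arctan2(-v[0],v[1])).round(1),'len',np.linalg.norm(v).round(1))
ln('bar',(237,120),(222,540),150)
ln('bar lower',(236,240),(222,540),150)
ln('upr L',(612,145),(570,528),150)
ln('upr R',(672,148),(634,530),150)
ln('arm up',(590,200),(400,195),145)
ln('arm low',(560,494),(290,491),145)
ln('block L',(203,268),(203,460),173)
ln('block R',(264,268),(258,460),173)
E
```

```text
bar [ 589.6 -171.7] [ 562.3 -279.8] yaw -14.2 len 111.4
bar lower [ 583.1 -200.8] [ 562.3 -279.8] yaw -14.8 len 81.7
upr L [ 677.6 -198.3] [ 653.3 -297.2] yaw -13.8 len 101.8
upr R [ 691.8 -202.3] [ 669.8 -301.6] yaw -12.5 len 101.7
arm up [ 672.  -211.9] [ 625.7 -199.9] yaw -104.5 len 47.8
arm low [ 653.2 -289.4] [ 582.8 -272.2] yaw -103.7 len 72.5
block L [ 574.  -200.5] [ 563.7 -247.2] yaw -12.5 len 47.8
block R [ 587.9 -203.7] [ 576.7 -250.2] yaw -13.5 len 47.8
```

```bash

python3 - <<'E'
from h import *
plan([575.5,-228,215],-13.7,8)
E
```

```text
ydir now -13.0 step cm [-0.324  0.232  1.297] turn 0.0016
```

```bash
python3 -m creep '[[[-0.46,0.33,1.85],[0,0,0.0024]],[[-0.46,0.33,1.85],[0,0,0.0024]],[[-0.46,0.33,1.85],[0,0,0.0024]],[[-0.46,0.33,1.85],[0,0,0.0024]],[[-0.46,0.33,1.85],[0,0,0.0024]],[[-0.3,0.2,1.1],[0,0,0]],[[0,0,0],[0,0,0]],[[0,0,0],[0,0,0]]]'
python3 - <<'E'
from h import *
import cv2
s,p,R=st();print(p.round(1),np.abs(s['joint_vel']).max())
k=arm.calibration('wrist');im=arm.snapshot('wrist')
cv2.imwrite('pics/w3.png',cv2.resize(im[:,:,::-1],None,fx=1.5,fy=1.5,interpolation=cv2.INTER_CUBIC))
for t,z in [('grip',158),('ball_center',54),('dish_centre',34)]:
    for d in arm.place_of('wrist',t)[:1]:
        print(t,np.round(d['xy']),round(d['score'],2),onz(k,d['xy'],z).round(1))
np.savez('k3.npz',**k)
plan([575.5,-228,139],-13.7,8)
E
```

```text
time: 4.7
position: [575.6, -229.3, 216.1]
tcp_rot: [2.47, 1.939, 0.001]
contact_force: [-0.1, -0.3, 0.7]
gripper_width: 85.1
[ 575.6 -229.3  216.1] 0.01253659530211959
grip [257. 204.] 0.84 [ 575.3 -227.5  158. ]
ball_center [255. 175.] 0.94 [ 572.  -227.2   54. ]
dish_centre [116. 360.] 0.73 [ 310.  -446.8   34. ]
ydir now -13.7 step cm [ 0.014 -0.007  0.966] turn -0.0001
```

View pics/w3.png

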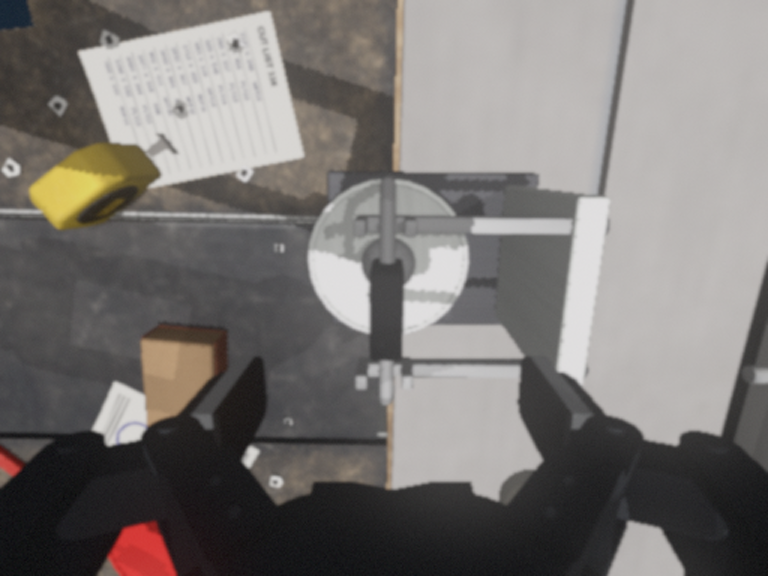

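The bar stands vertical in the image and the block is centred between the fingers, with grip measured at (575.3, -227.5). Next I descend and close.

```bash
python3 -m creep '[[[0.0,0,1.2],[0,0,0]],[[0.0,0,1.2],[0,0,0]],[[0.1,0,1.2],[0,0,0]],[[0.0,0,1.2],[0,0,0]],[[0,0,1.2],[0,0,0]],[[0,0,1.0],[0,0,0]],[[0,0,0.7],[0,0,0]],[[0,0,0],[0,0,0]]]'
python3 -m creep '[[[0,0,0],[0,0,0]],[[0,0,0],[0,0,0]],[[0,0,0],[0,0,0]],[[0,0,0],[0,0,0]],[[0,0,0],[0,0,0]],[[0,0,0],[0,0,0]],[[0,0,0],[0,0,0]],[[0,0,0],[0,0,0]]]' 0 60
```

```text
time: 5.9
position: [575.0, -227.9, 137.6]
tcp_rot: [-2.47, -1.939, 0.001]
contact_force: [-0.2, 0.6, -0.4]
gripper_width: 85.3
time: 6.9
position: [575.2, -228.2, 138.8]
tcp_rot: [-2.471, -1.939, 0.001]
contact_force: [-4.1, 1.1, 5.5]
gripper_width: 15.3
```

```bash
python3 -m creep '[[[0,0,-0.2],[0,0,0]],[[0,0,-0.5],[0,0,0]],[[0,0,-0.8],[0,0,0]],[[0,0,-0.9],[0,0,0]],[[0,0,-0.8],[0,0,0]],[[0,0,-0.5],[0,0,0]],[[0,0,-0.2],[0,0,0]],[[0,0,0],[0,0,0]]]'
python3 - <<'E'
from h import *
import cv2
s,p,R=st();print(p.round(1),s['gripper_width'],s['contact_force'],s['wrist_torque'])
k=arm.calibration('wrist');im=arm.snapshot('wrist');b=arm.snapshot('side')
for c in ['wrist','side']:
    print(c,[(np.round(d['xy']),round(d['score'],2)) for t in('ball_center','dish_centre') for d in arm.place_of(c,t)[:1]])
cv2.imwrite('pics/m4.png',np.hstack([cv2.resize(im[90:290,150:420,::-1],(400,296)),cv2.resize(b[100:250,180:330,::-1],(296,296),interpolation=2)]))
E
```

```text
time: 7.9
position: [575.4, -228.1, 177.3]
tcp_rot: [2.471, 1.94, 0.0]
contact_force: [-0.1, 0.1, -5.0]
gripper_width: 15.4
[ 575.4 -228.1  177.3] 15.366256252886753 [-0.10359526  0.05763948 -5.02808459] [-0.00686298  0.02617874 -0.01622235]
wrist [(array([262., 187.]), 0.64)]
side [(array([249., 167.]), 0.64), (array([249., 172.]), 0.73)]
```

View pics/m4.png

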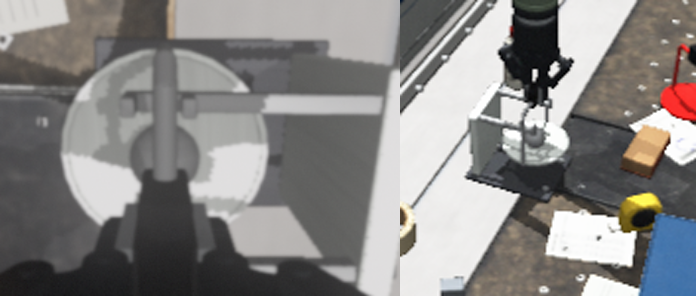

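Carrier lifted level, ball centred, and the wrist reads about 5 N of weight. Now I draw it off the hooks to rack -x, then raise it.

```bash
python3 -m creep '[[[0,-0.3,0],[0,0,0]],[[0,-0.7,0],[0,0,0]],[[0,-1.2,0],[0,0,0]],[[0,-1.6,0],[0,0,0]],[[0,-1.8,0],[0,0,0]],[[0,-1.8,0],[0,0,0]],[[0,-1.4,0],[0,0,0]],[[0,-0.9,0],[0,0,0]]]'
python3 -m creep '[[[0,-0.4,0],[0,0,0]],[[0,0,-0.4],[0,0,0]],[[0,0,-0.9],[0,0,0]],[[0,0,-1.4],[0,0,0]],[[0,0,-1.8],[0,0,0]],[[0,0,-1.8],[0,0,0]],[[0,0,-1.4],[0,0,0]],[[0,0,-0.9],[0,0,0]]]'
python3 -m creep '[[[0,0,-0.4],[0,0,0]],[[0,0,0],[0,0,0]],[[0,0,0],[0,0,0]],[[0,0,0],[0,0,0]],[[0,0,0],[0,0,0]],[[0,0,0],[0,0,0]],[[0,0,0],[0,0,0]],[[0,0,0],[0,0,0]]]'
python3 - <<'E'
from h import *
import cv2
k=arm.calibration('wrist');im=arm.snapshot('wrist')
s,p,R=st();c=p+np.array([0,0,24-109])
print(s['time'],p.round(1),s['contact_force'],proj(k,c))
print([(np.round(d['xy'],1),round(d['score'],2)) for t in('ball_center',) for d in arm.place_of('wrist',t)[:1]])
plan([625,10,268],-45,16)
S=arm.calibration('scene');D=arm.calibration('side')
a=arm.snapshot('scene');b=arm.snapshot('side')
cv2.imwrite('pics/m5.png',np.hstack([cv2.resize(a[130:230,160:270,::-1],(396,360),interpolation=2),cv2.resize(b[220:360,170:260,::-1],(330,513),interpolation=2)[:360]]))
cv2.imwrite('pics/m5.png',np.hstack([cv2.resize(a[140:220,160:270,::-1],(440,320),interpolation=2),cv2.resize(b[225:355,180:250,::-1],(350,650),interpolation=2)[:320]*0]))
cv2.imwrite('pics/g1.png',cv2.resize(b[230:350,170:260,::-1],(450,600),interpolation=2))
E
```

```text
time: 9.2
position: [480.2, -204.8, 177.4]
tcp_rot: [2.471, 1.939, 0.0]
contact_force: [0.1, 0.0, -5.3]
gripper_width: 14.9
time: 10.2
position: [477.6, -204.4, 264.8]
tcp_rot: [2.47, 1.938, 0.001]
contact_force: [0.2, 0.7, -5.3]
gripper_width: 15.5
time: 11.2
position: [477.3, -204.2, 267.3]
tcp_rot: [2.471, 1.939, 0.0]
contact_force: [-0.4, -0.1, -5.5]
gripper_width: 15.2
11.25 [ 477.3 -204.1  267.3] [-0.06929402  0.48364758 -5.33804965] [258.7578424  196.12909938]
[(array([262.3, 198. ]), 0.92)]
ydir now -13.8 step cm [ 1.636  0.178 -0.004] turn 0.0341
```

View pics/g1.png

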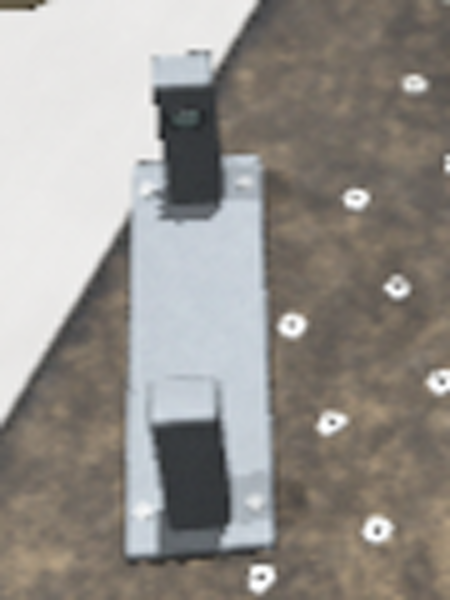

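The side crop shows the gauge with post tops at about (184,72) and (184,400), and base corners at (137,157), (262,157), (127,557) and (274,548). I'll convert these to positions.

```bash

python3 - <<'E'
from h import *
k=arm.calibration('side');f=lambda p:(170+p[0]/5-.4,230+p[1]/5-.4)
def yaw(v): return np.degrees(np.arctan2(-v[0],v[1])).round(1)
A=onz(k,f((184,72)),130);B=onz(k,f((184,400)),130);print('posts',A.round(),B.round(),'mid',((A+B)/2).round(),'yaw',yaw(B-A),np.linalg.norm(A-B))
c=[onz(k,f(p),10) for p in [(137,157),(262,157),(274,548),(127,557)]];print(np.round(c,0),'mid',np.mean(c,0).round(1),'yaw',yaw(c[3]-c[0]),yaw(c[2]-c[1]),np.linalg.norm(c[3]-c[0]),np.linalg.norm(c[1]-c[0]))
E
```

```text
posts [644. 149. 130.] [602. 346. 130.] mid [623. 247. 130.] yaw 12.2 201.9467710298568
[[688. 129.  10.]
 [611. 118.  10.]
 [559. 362.  10.]
 [635. 376.  10.]] mid [623.2 246.3  10. ] yaw 12.0 12.0 253.175389414992 77.59237939621335
```

```bash
cat >> h.py <<'E'
def line(goal,ydir_deg,w):
    s,p,R=st();y=R.as_matrix()[:,1];a=np.degrees(np.arctan2(y[1],y[0]))
    dp=-np.radians((ydir_deg-a+180)%360-180);w=np.array(w)/np.sum(w);g=np.array(goal)-p;Q=R
    for i,f in enumerate(w):
        t=round(dp*f,3);v=Q.inv().apply(g*f)/10;Q=Q*Ro.from_rotvec([0,0,t])
        print('[[%.1f,%.1f,%.1f],[0,0,%.3f]],'%(*v,t),end='\n' if i%8==7 else '')
    print()
E
python3 - <<'E'
from h import *
line([623,247,275],-78,[1,2,3,4,5,6,7]+[7]*10+[7,6,5,4,3,2,1])
E
```

```text
[[0.4,0.0,-0.0],[0,0,0.009]],[[0.8,0.0,-0.0],[0,0,0.018]],[[1.1,0.1,-0.0],[0,0,0.027]],[[1.5,0.0,-0.0],[0,0,0.036]],[[1.9,-0.0,-0.0],[0,0,0.044]],[[2.3,-0.1,-0.0],[0,0,0.053]],[[2.6,-0.3,-0.0],[0,0,0.062]],[[2.6,-0.5,-0.0],[0,0,0.062]],
[[2.6,-0.6,-0.0],[0,0,0.062]],[[2.5,-0.8,-0.0],[0,0,0.062]],[[2.5,-0.9,-0.0],[0,0,0.062]],[[2.4,-1.1,-0.0],[0,0,0.062]],[[2.3,-1.2,-0.0],[0,0,0.062]],[[2.2,-1.4,-0.0],[0,0,0.062]],[[2.2,-1.5,-0.0],[0,0,0.062]],[[2.1,-1.6,-0.0],[0,0,0.062]],
[[2.0,-1.8,-0.0],[0,0,0.062]],[[1.8,-1.9,-0.0],[0,0,0.062]],[[1.5,-1.7,-0.0],[0,0,0.053]],[[1.2,-1.5,-0.0],[0,0,0.044]],[[0.9,-1.2,-0.0],[0,0,0.036]],[[0.6,-0.9,-0.0],[0,0,0.027]],[[0.4,-0.6,-0.0],[0,0,0.018]],[[0.2,-0.3,-0.0],[0,0,0.009]],
```

```bash

python3 -m creep '[[[0.4,0.0,0],[0,0,0.009]],[[0.8,0.0,0],[0,0,0.018]],[[1.1,0.1,-0.1],[0,0,0.027]],[[1.5,0.0,-0.1],[0,0,0.036]],[[1.9,0,-0.1],[0,0,0.044]],[[2.3,-0.1,-0.1],[0,0,0.053]],[[2.6,-0.3,-0.1],[0,0,0.062]],[[2.6,-0.5,-0.1],[0,0,0.062]]]'
python3 -m creep '[[[2.6,-0.6,0],[0,0,0.062]],[[2.5,-0.8,0],[0,0,0.062]],[[2.5,-0.9,0],[0,0,0.062]],[[2.4,-1.1,0],[0,0,0.062]],[[2.3,-1.2,0],[0,0,0.062]],[[2.2,-1.4,0],[0,0,0.062]],[[2.2,-1.5,0],[0,0,0.062]],[[2.1,-1.6,0],[0,0,0.062]]]'
python3 -m creep '[[[2.0,-1.8,0],[0,0,0.062]],[[1.8,-1.9,0],[0,0,0.062]],[[1.5,-1.7,0],[0,0,0.053]],[[1.2,-1.5,0],[0,0,0.044]],[[0.9,-1.2,0],[0,0,0.036]],[[0.6,-0.9,0],[0,0,0.027]],[[0.4,-0.6,0],[0,0,0.018]],[[0.2,-0.3,0],[0,0,0.009]]]'
python3 -m creep '[[[0,0,0],[0,0,0]],[[0,0,0],[0,0,0]],[[0,0,0],[0,0,0]],[[0,0,0],[0,0,0]],[[0,0,0],[0,0,0]],[[0,0,0],[0,0,0]],[[0,0,0],[0,0,0]],[[0,0,0],[0,0,0]]]'
python3 - <<'E'
from h import *
import cv2
s,p,R=st();k=arm.calibration('wrist');im=arm.snapshot('wrist');np.savez('k6.npz',**k)
c=p+np.array([0,0,24-109])
print(s['time'],p.round(1),s['contact_force'].round(1),R.as_matrix()[:,1].round(3),'ball exp',proj(k,c).round(1))
for t,z in [('ball_center',190),('beam_mid',100),('gauge',0)]:
    for d in arm.place_of('wrist',t)[:1]: print(t,np.round(d['xy'],1),round(d['score'],2),onz(k,d['xy'],z).round(1))
cv2.imwrite('pics/w6.png',cv2.resize(im[:,:,::-1],None,fx=1.5,fy=1.5,interpolation=2))
E
```

```text
time: 12.4
position: [518.1, -76.5, 273.3]
tcp_rot: [-2.744, -1.53, -0.0]
contact_force: [0.5, 0.1, -4.9]
gripper_width: 15.1
time: 13.4
position: [583.6, 124.2, 273.1]
tcp_rot: [-3.035, -0.81, 0.0]
contact_force: [0.1, 0.1, -4.7]
gripper_width: 15.6
time: 14.4
position: [625.0, 248.0, 273.0]
tcp_rot: [3.124, 0.334, -0.001]
contact_force: [-0.5, 0.5, -5.5]
gripper_width: 14.9
time: 15.4
position: [625.2, 247.5, 273.3]
tcp_rot: [3.124, 0.334, 0.0]
contact_force: [0.0, 0.9, -5.2]
gripper_width: 14.9
15.4 [625.2 247.5 273.3] [ 0.   0.9 -5.2] [ 0.211 -0.977  0.   ] ball exp [259.  198.7]
ball_center [258.6 197.6] 0.89 [626.6 248.1 190. ]
beam_mid [485.7  72.7] 0.38 [782.   40.9 100. ]
```

View pics/w6.png

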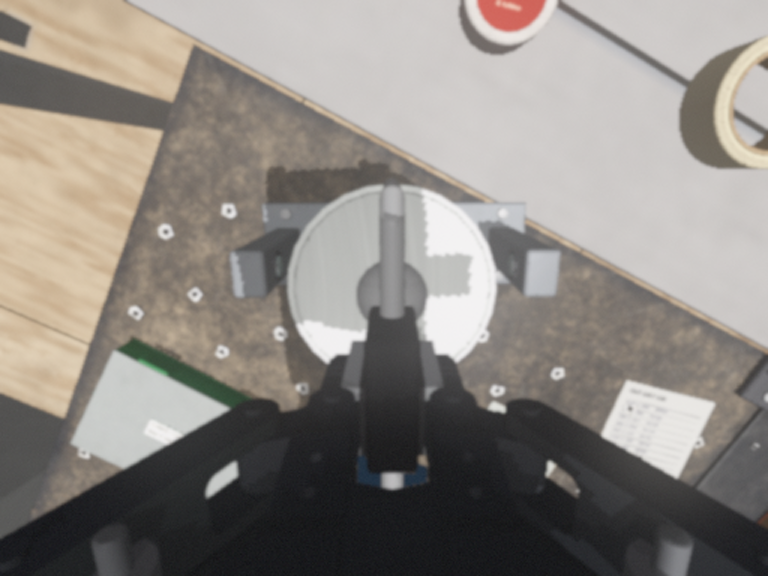

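The wrist view shows the ball mid-dish and post tops at about (250,273) left and (543,272) right. I'll solve the final offsets from these.

```bash

python3 - <<'E'
from h import *
k=np.load('k6.npz');f=lambda p:((p[0]+.5)/1.5-.5,(p[1]+.5)/1.5-.5)
L=[onz(k,f(q),130) for q in [(232,251),(265,249),(268,295),(235,297)]];Rr=[onz(k,f(q),130) for q in [(525,251),(558,249),(557,293),(530,296)]]
A=np.mean(L,0);B=np.mean(Rr,0);v=A-B
print(A.round(1),B.round(1),'mid',((A+B)/2).round(1),'yaw',np.degrees(np.arctan2(-v[0],v[1])).round(2),np.linalg.norm(v).round(1))
print('base mid',onz(k,f((264.5,204)),10).round(),onz(k,f((525,203.5)),10).round())
s,p,R=st();print(p,np.degrees(np.arctan2(*R.as_matrix()[:2,1][::-1])))
E
```

```text
[605. 342. 130.] [648.3 143.7 130. ] mid [626.7 242.9 130. ] yaw 12.32 202.9
base mid [637. 371.  10.] [690. 131.  10.]
[625.17717765 247.47680654 273.28215953] -77.80759105913674
```

```bash

python3 -m creep '[[[0,0.1,0.3],[0,0,0]],[[0,0.2,0.7],[0,0,0]],[[0,0.1,1.1],[0,0,0]],[[0,0,1.4],[0,0,0]],[[0,0,1.4],[0,0,0]],[[0,0,1.4],[0,0,0]],[[0,0,1.1],[0,0,0]],[[0,0,0.7],[0,0,0]]]'
python3 -m creep '[[[0,0,0.5],[0,0,0]],[[0,0,0.2],[0,0,0]],[[0,0,0],[0,0,0]],[[0,0,0],[0,0,0]],[[0,0,0],[0,0,0]],[[0,0,0],[0,0,0]],[[0,0,0],[0,0,0]],[[0,0,0],[0,0,0]]]'
python3 - <<'E'
from h import *
import cv2
s,p,R=st();k=arm.calibration('wrist');im=arm.snapshot('wrist');np.savez('k7.npz',**k)
c=p+np.array([0,0,24-109])
print(s['time'],p.round(1),s['contact_force'].round(1),R.as_matrix()[:,1].round(3),'ball exp',proj(k,c).round(1))
S=arm.calibration('scene');D=arm.calibration('side');a=arm.snapshot('scene');b=arm.snapshot('side')
o={}
for t in ['ball_center','beam_mid','grip','dish_centre']:
    for n,K in [('wrist',k),('scene',S),('side',D)]:
        for d in arm.place_of(n,t)[:1]:
            print(t,n,np.round(d['xy'],1),round(d['score'],2),onz(K,d['xy'],dict(ball_center=100,beam_mid=100,grip=204,dish_centre=80)[t]).round(1));o[t,n]=(K,d['xy'])
    q=[o[t,n] for n in('scene','side') if (t,n) in o]
    if len(q)>1: print(t,'tri',tri(q).round(1))
print('exp 100 at mid',proj(S,(626,243.5,100)).round(1),proj(D,(626,243.5,100)).round(1))
cv2.imwrite('pics/w7.png',np.hstack([cv2.resize(im[80:230,130:400,::-1],(432,240),interpolation=2),np.zeros((240,8,3),np.uint8),cv2.resize(a[110:230,150:270,::-1],(240,240),interpolation=2)]))
cv2.imwrite('pics/m7.png',np.vstack([np.hstack([cv2.resize(a[130:210,160:260,::-1],(400,320),interpolation=2),cv2.resize(b[230:330,150:275,::-1],(400,320),interpolation=2)]),cv2.resize(im[80:220,60:460,::-1],(800,280),interpolation=2)]))
E
```

```text
time: 16.6
position: [625.7, 243.5, 191.1]
tcp_rot: [3.124, 0.334, -0.002]
contact_force: [0.0, -0.0, -5.3]
gripper_width: 14.8
time: 17.6
position: [626.0, 243.5, 185.3]
tcp_rot: [3.124, 0.334, 0.0]
contact_force: [-1.2, 0.3, -5.1]
gripper_width: 15.2
17.6 [626.  243.5 185.3] [-1.2  0.3 -5.1] [ 0.211 -0.977  0.   ] ball exp [259.1 198.7]
ball_center wrist [259.6 200.4] 0.92 [624.6 242.8 100. ]
ball_center scene [201.7 162.9] 0.64 [647.6 276.  100. ]
ball_center side [210.4 279.7] 0.49 [615.3 243.4 100. ]
ball_center tri [617.  249.4 116.5]
beam_mid scene [203.3 168.4] 0.77 [616.1 233.7 100. ]
grip wrist [260.4 257.4] 0.71 [628.1 242.7 204. ]
grip scene [202.2 140.1] 0.85 [652.3 267.6 204. ]
grip side [202.  258.9] 0.61 [628.1 250.2 204. ]
grip tri [631.1 251.3 211.7]
dish_centre wrist [263.8 187.4] 0.92 [631.3 240.4  80. ]
dish_centre scene [204.5 174.4] 0.81 [608.  220.1  80. ]
dish_centre side [207.5 282. ] 0.94 [625.6 239.4  80. ]
dish_centre tri [625.1 235.2  69.7]
exp 100 at mid [203.4 166.9] [206.5 279.3]
```

View pics/m7.png

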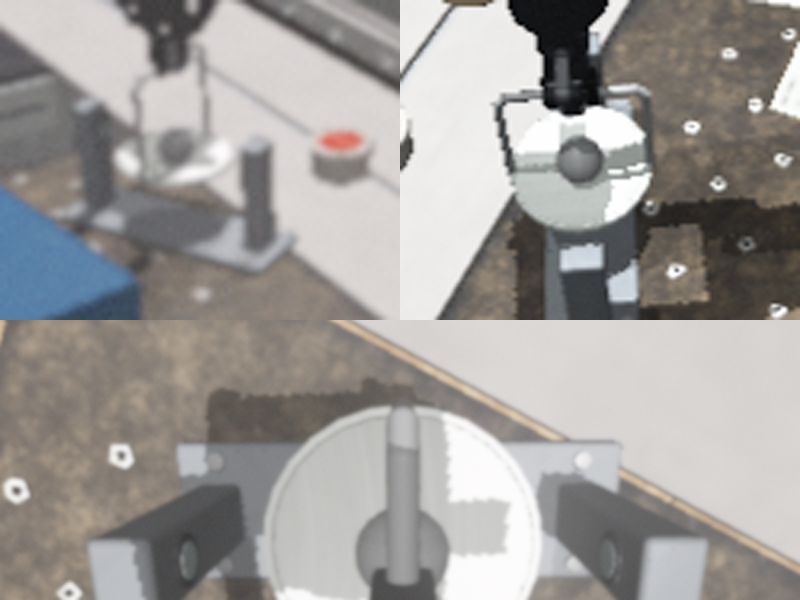

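The views show the hoop square across the post line and the ball (402,553) between windows at (187,562) and (611,560). One numerical check, and a stillness check before handing in.

```bash

python3 - <<'E'
from h import *
k=np.load('k7.npz');f=lambda p:(60+(p[0]+.5)/2-.5,80+(p[1]-320+.5)/2-.5)
a=onz(k,f((187,562)),100);b=onz(k,f((611,560)),100);print(a.round(1),b.round(1),((a+b)/2).round(1),np.linalg.norm(a-b).round(1))
g=np.array([np.cos(np.radians(12.2)),np.sin(np.radians(12.2)),0])
e=[onz(k,f(q),130) for q in [(90,541),(152,538),(645,540),(705,538)]];m=np.mean(e,0)-17*g;print('from back edges',m.round(1), np.linalg.norm(e[0]-e[3]).round(1))
c=[onz(k,f(q),10) for q in [(178,445),(617,443)]];v=c[0]-c[1];print('base',(np.mean(c,0)-40*g).round(1),np.linalg.norm(v).round(1),np.degrees(np.arctan2(-v[0],v[1])))
s,p,R=st();print(p,np.abs(s['joint_vel']).max())
E
```

```text
[605.3 330.6 100. ] [644.  155.6 100. ] [624.6 243.1 100. ] 179.3
from back edges [625.3 243.4 130. ] 223.5
base [624.4 244.3  10. ] 244.2 12.433439447292375
[625.98980675 243.52874574 185.28342649] 0.00762155074954832
```

```bash

python3 -m creep '[[[-0.05,0,0.03],[0,0,0]],[[-0.05,0,0.02],[0,0,0]],[[0,0,0],[0,0,0]],[[0,0,0],[0,0,0]],[[0,0,0],[0,0,0]],[[0,0,0],[0,0,0]],[[0,0,0],[0,0,0]],[[0,0,0],[0,0,0]]]'
python3 -m creep '[[[0,0,0],[0,0,0]],[[0,0,0],[0,0,0]],[[0,0,0],[0,0,0]],[[0,0,0],[0,0,0]],[[0,0,0],[0,0,0]],[[0,0,0],[0,0,0]],[[0,0,0],[0,0,0]],[[0,0,0],[0,0,0]]]'
python3 - <<'E'
from h import *
k=arm.calibration('wrist')
for i in range(2):
    arm.snapshot('wrist');print([(np.round(d['xy'],1),onz(k,d['xy'],100).round(1)) for d in arm.place_of('wrist','ball_center')[:1]])
print(st()[1],arm.finish_job())
E
```

```text
time: 19.35
position: [625.0, 243.3, 184.8]
tcp_rot: [3.124, 0.334, -0.0]
contact_force: [0.0, 0.3, -5.2]
gripper_width: 15.2
time: 20.35
position: [625.0, 243.3, 184.8]
tcp_rot: [3.124, 0.334, -0.0]
contact_force: [-0.3, 0.0, -4.6]
gripper_width: 15.3
[(array([258.5, 199.3]), array([624.5, 243.7, 100. ]))]
[(array([258.3, 197.5]), array([626. , 244.2, 100. ]))]
the job is handed in; nothing more can be done
[625.01392536 243.33564145 184.76719492] None
```

I gripped the carrier by its block, lifted it 38 mm off the hooks and drew it about 100 mm out past their tips. I then turned it level through 64° and lowered it between the gauge posts. The job was handed in at about 20.5 s, with the arm still holding the carrier.

**Ball position:** two last wrist-camera checks put it at (624.5, 243.7) and (626.0, 244.2), taking its height as 100 mm. The beam middle measured about (625, 243.5). The gripper stood 109 mm above the carrier's underside when it took hold, so the ball should be about 100 mm up.

**Squareness and stillness:** the hoop is square to the post line within about 0.3°. The arm pose did not change over the last second, and the force reading was only the carrier's weight, about 5 N.

**Disagreements:**
- The side camera put the gauge middle about 4 mm further in y than the wrist camera did. I went by the wrist camera, which sees the ball and both posts together.
- The network's ball point in the last scene picture was a few pixels off. My own reading of the scene and side pictures matched the expected ball position within a pixel.

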